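# Stow the solar lantern under its shelf and latch it

## Task

Put the blue solar lantern away for the night: without lifting or tipping it, push it along the trunk top, between the guide rails and under the shelf board, until it is fully home against the stop. Then turn the red catch clockwise until it clicks over and its arm lies across behind the lantern. Leave the other things on the trunk where they are.

Things in the scene. Friction and masses are not known exactly. Their poses are not given: they have to be found in the camera images.
- lantern: Flat blue box-shaped solar lantern, loose, about 0.3 kg, 110 (x) by 100 (y) by 46 mm high; dark panel on top, small toggle switch on top near its -x end. Origin: centre of the underside; x points to the end that enters the bay first (white lens), z up. Starts 225 to 285 mm before the shelf origin, up to 55 mm off the bay's centre line and turned up to 0.35 rad from it.
- shelf: Low fixed wooden shelf. Origin: on the trunk top, in the middle under the front edge of its board; x points into the bay (world -y within 0.15 rad), y away from the robot. Board 150 mm wide, 220 deep, underside at 56, top at 66 mm. Bay 112 mm wide, its stop face at x = 70 mm: the lantern is home with its origin at x = 15 mm and its rear face at x = -40 mm, out in front of the board.
- lane_mouth (a point): Middle of the mouth of the lane, on the trunk top, at x = -135 mm in the shelf frame. Two aluminium guide rails, 20 mm high and 6 mm thick, stand 152 mm apart here, narrow to 112 mm at x = -75 mm and run on at 112 mm to the board.
- catch (a joint): Angle of the red catch, rad: 0 open (arm along the shelf's -x, beside the lane), 1.5 closed (arm across the lane, behind the lantern); grows clockwise seen from above. A spring detent pulls it back to 0 below 0.75 rad and, past that click, on to the end at 1.5; turning it over takes about 0.09 N m.
- catch_grip (a point): On the catch's vertical axis, 70 mm above the trunk, at (-52, -95) mm in the shelf frame; turns with the catch, axes as the shelf's at joint 0. Here the red bar knob is gripped: 14 mm thick, 44 mm long, 40 to 78 mm above the trunk, long side parallel to the arm. The red arm under it, 10 mm wide, 26 to 36 mm above the trunk, reaches 70 mm from the axis.
- plate: Bystander: round steel plate, 130 mm across, 14 mm high, lying on the rear of the shelf board. Origin: centre of the underside.
- comb: Bystander: yellow comb, 150 mm long (its x), 31 mm wide, 5 mm thick, flat on the trunk on the robot's side of the shelf. Origin: under its middle.
- bottle: Bystander: green glass bottle with a white twist cap, 64 mm across, 190 mm high, standing. Origin: centre of the underside.
- cup: Bystander: steel cup, 72 mm across, 85 mm high. Origin: centre of the underside.
- tin: Bystander: yellow tin, 72 mm across, 100 mm high. Origin: centre of the underside.
- bowl: Bystander: white bowl, 120 mm across, 50 mm high. Origin: centre of the underside.
Mind the look-alikes: they are no part of the job. Several things look just like the lantern: the one meant starts nearest to the robot's base.

How it is judged:
By the outcome, as a careful person would: the job done as asked, in the order asked, and still so for the second after the job is handed in, with the robot touching nothing.
It also fails if it takes over 72 s, if anything falls off the work surface, if the arm or the gripper's body presses on something with over 40 N, if the wrist force passes 120 N, or if a joint passes its speed limit or range.

## Robot

A 6-joint arm with a two-finger parallel gripper is mounted at the origin on the work surface. World frame = base frame: x ahead of the robot, y to its left, z up, the work surface at z = 0. Lengths are in mm, angles in rad, forces in N, time in s.
With the tool pointing down it reaches from about 350 to 775 mm from the base axis. Payload 7.3 kg.
Tool frame: the origin (TCP) lies at the centre of the arm's flange, where the gripper is bolted on; the fingertips stand 178 mm ahead of it and the grasp point (between the pads) lies 159 mm ahead of it; z points along the fingers, y is the line along which they close (so a half turn about z gives the same grasp; the last joint's range is limited). The gripper opens to 92 mm and grips with 3 to 60 N. Pads are 19 mm wide; open, the fingers measure 130 mm over their backs; the gripper's body (75 mm by 190 mm) begins 47 mm behind the grasp point.
Start: joints at [-1.377, 0.342, 1.524, -0, 1.275, -0.146], TCP at [175.001, -494.977, 404.741] pointing down, gripper open.
Joint ranges: [-2.53, 2.53], [-0.77, 2.02], [0.04, 2.7], [-1, 4.14], [0.28, 2.66], [-3.11, 3.11]. Speed limits (rad/s): [2.57, 2.57, 3.14, 3.14, 3.14, 3.14].

## Interface

Orientations are given as [roll, pitch, yaw] about the fixed x, y, z axes, in that order (R = Rz(yaw) Ry(pitch) Rx(roll)).
In Python, from plant import * gives the robot as it stands. The module is installed in compiled form; this text tells all that it offers.
- The arm moves only by the shell command python3 -m inch 'ROWS'. ROWS is JSON, a list of rows, each a list of 5 numbers: the shift along the tool's x, y, z in m, then the turn about the tool's z in rad, then the opening, from 0 (shut) to 1 (fully open). In form: [[tx, ty, tz, spin, claw], ...]. A call has 1 to 8 rows; each row is the pose to reach, as a shift and turn from the pose commanded when the call began, along the tool's axes at that moment; what a row does not reach only later rows make up. A row lasts 1/12 s, in which the tool goes at most 41.7 mm and 7.16 degrees, less where a joint would pass 70% of its speed; a pose out of reach is approached as far as the arm can. A call with a gripper value outside its range is refused whole. The fingers move at their own pace and stop on an object; the grip force is fixed at half the most. Time passes only in rows, so rows that repeat a pose let the fingers close. It gives the time, the measured TCP pose, the force, the opening and the grip force at its end, in the units of the state.
- get_obs(): the state, without advancing time (a new reading comes with each control period).
- capture(name): name is "scene" or "top"; returns a dict with "color" (420x560x3 uint8, red, green, blue), "intrinsics" (3x3 intrinsics, pixels), "pose" (4x4, takes a point from camera to world coordinates). Camera axes: x right, y down, z forward; pixel columns grow to the right and rows downward; lengths in mm; the calibration is good to about 2 mm. A picture is of the moment at which its call begins. There is no depth.
- close_job(): hands the job in; it is judged then, once.
Trained networks look in a picture, given as the dict that the camera call returned (one of the last four; its "shot" number tells which), for a name from the list of things; names that differ only in an ending like _2 or _b are one class to them, and where a whole thing is asked for, a point or a joint stands for the part that bears it (a point fixed in the world has none). Each returns a list of dicts, best first, with "conf" (0 to 1); they miss things now and then, are a little off and sometimes report something else, mostly with a low value. They report only what shows in the picture. A call takes as long as a camera call. They do not tell look-alikes from the thing itself.
- look_for(picture, target): "rect" ([centre column, centre row, width, height] in pixels, round what is visible of it).
- trace(picture, target): "pixels" (420x560 bool, what is visible of it) and "rect" ([centre column, centre row, width, height] in pixels, round what is visible of it).
- tip_of(picture, target): "centre" ([column, row] in pixels: a listed point, or the origin of a listed thing).
The state is a dict: "time": time; "joint_positions": joint angles; "dq": joint speeds; "tau": joint torques, N m; "tool_pos": TCP position; "tcp_rot": TCP orientation; "contact_force": force on the tool from outside, world axes, zero at the start; "moment": the same for the moment, N m; "grip_width": finger opening in mm; "finger_force": force on a finger pad.
Only numpy, scipy, OpenCV 4.12 (cv2) and the standard library are available. Lean on these libraries where they do the work, as an engineer would, in place of code of your own. Each camera call takes 0.05 s, during which the arm holds its last target. There are 200 camera calls.

## Working session

There is one attempt and no reset: what is moved stays moved. The work goes in short steps, Python scripts to look and compute and a shell command to move; the robot and the scene stay as the last step left them, time stands still between calls to the robot, and variables do not carry over. Pictures are saved under pics/ and viewed, at most 10 in all, crops included, and the job is handed in when it is done.

```bash
mkdir -p pics; python3 - <<'E'
from plant import *
import cv2, numpy as np
o=get_obs(); print({k:np.round(v,3) for k,v in o.items()})
for n in("scene","top"):
    c=capture(n); cv2.imwrite(f"pics/{n}0.png",c["color"][:,:,::-1])
    print(n,c["shot"],np.round(c["intrinsics"],1).tolist(),np.round(c["pose"],3).tolist())
    for t in("lantern","shelf","catch","plate","comb","bottle","cup","tin","bowl"):
        print(t,[(round(d["conf"],2),np.round(d["rect"]).tolist()) for d in look_for(c,t)][:4],[(round(d["conf"],2),np.round(d["centre"]).tolist()) for d in tip_of(c,t)][:4])
    for t in("catch_grip","lane_mouth"):
        print(t,[(round(d["conf"],2),np.round(d["centre"],1).tolist()) for d in tip_of(c,t)])
E
```

```text
{'time': np.float64(0.0), 'joint_positions': array([-1.377,  0.343,  1.525,  0.   ,  1.275, -0.146]), 'dq': array([-0.001, -0.   ,  0.   ,  0.001,  0.   , -0.   ]), 'tau': array([  0.   , -43.123, -24.422,   0.072,   0.056,  -0.   ]), 'tool_pos': array([ 174.964, -494.845,  404.038]), 'tcp_rot': array([-3.14, -0.  ,  0.34]), 'contact_force': array([ 0.176,  0.122, -0.579]), 'moment': array([ 0.015, -0.004, -0.004]), 'finger_force': np.float64(0.0), 'grip_width': np.float64(91.917)}
scene 1 [[397.4, 0.0, 277.8], [0.0, 397.4, 210.7], [0.0, 0.0, 1.0]] [[-0.1, 0.632, -0.768, 1384.845], [0.995, 0.051, -0.087, 91.92], [-0.016, -0.773, -0.634, 758.931], [0.0, 0.0, 0.0, 1.0]]
lantern [(0.9, [146.0, 285.0, 59.0, 56.0]), (0.79, [321.0, 230.0, 48.0, 41.0]), (0.76, [374.0, 277.0, 63.0, 54.0]), (0.23, [133.0, 191.0, 32.0, 40.0])] [(0.89, [321.0, 235.0]), (0.68, [372.0, 282.0]), (0.62, [147.0, 289.0])]
shelf [(0.63, [214.0, 222.0, 138.0, 65.0])] [(0.77, [233.0, 235.0])]Traceback (most recent call last):
  File "<stdin>", line 8, in <module>
ValueError: it knows: bottle, bowl, catch_grip, comb, cup, lane_mouth, lantern, plate, shelf, tin
```

```bash
cat > h.py <<'E'
from plant import *
import cv2, numpy as np
def pix2w(c,uv,z):
    K,P=np.array(c["intrinsics"]),np.array(c["pose"])
    d=P[:3,:3]@np.linalg.inv(K)@np.array([uv[0],uv[1],1.]); o=P[:3,3]
    return (o+d*(z-o[2])/d[2])
def w2pix(c,p):
    K,P=np.array(c["intrinsics"]),np.array(c["pose"])
    q=K@(P[:3,:3].T@(np.asarray(p,float)-P[:3,3])); return q[:2]/q[2]
E
python3 - <<'E'
from h import *
for n in("scene","top"):
    c=capture(n); cv2.imwrite(f"pics/{n}0.png",c["color"][:,:,::-1])
    print(n,c["shot"],np.round(c["intrinsics"],1).tolist(),np.round(c["pose"],3).tolist())
    for t,z in dict(lantern=0,shelf=0,plate=66,comb=0,bottle=0,cup=0,tin=0,bowl=0,catch_grip=70,lane_mouth=0).items():
        print(t,[(round(d["conf"],2),np.round(d["centre"]).tolist(),np.round(pix2w(c,d["centre"],z)[:2]).tolist()) for d in tip_of(c,t)][:4])
E
```

```text
scene 2 [[397.4, 0.0, 277.8], [0.0, 397.4, 210.7], [0.0, 0.0, 1.0]] [[-0.1, 0.632, -0.768, 1384.845], [0.995, 0.051, -0.087, 91.92], [-0.016, -0.773, -0.634, 758.931], [0.0, 0.0, 0.0, 1.0]]
lantern [(0.89, [368.0, 283.0], [725.0, 237.0]), (0.85, [320.0, 235.0], [562.0, 114.0]), (0.63, [150.0, 293.0], [804.0, -290.0])]
shelf [(0.95, [232.0, 233.0], [574.0, -131.0])]
plate [(0.59, [184.0, 222.0], [615.0, -249.0]), (0.25, [231.0, 287.0], [822.0, -81.0])]
comb [(0.77, [217.0, 192.0], [387.0, -217.0])]
bottle [(0.69, [297.0, 299.0], [789.0, 66.0])]
cup [(0.92, [234.0, 287.0], [766.0, -89.0])]
tin [(0.77, [135.0, 204.0], [466.0, -460.0])]
bowl [(0.89, [425.0, 246.0], [582.0, 398.0])]
catch_grip [(0.84, [254.0, 195.0], [483.0, -79.0]), (0.33, [233.0, 291.0], [836.0, -74.0])]
lane_mouth []
top 3 [[444.9, 0.0, 277.1], [0.0, 444.9, 206.0], [0.0, 0.0, 1.0]] [[-0.022, -0.979, 0.201, 325.101], [-1.0, 0.021, -0.007, -20.468], [0.003, -0.201, -0.979, 1414.571], [0.0, 0.0, 0.0, 1.0]]
lantern [(0.92, [356.0, 152.0], [795.0, -296.0]), (0.66, [233.0, 225.0], [556.0, 113.0]), (0.21, [339.0, 276.0], [387.0, -221.0])]
shelf [(0.91, [310.0, 212.0], [592.0, -135.0]), (0.65, [145.0, 226.0], [560.0, 395.0])]
plate [(0.91, [350.0, 204.0], [603.0, -256.0])]
comb [(0.68, [339.0, 276.0], [386.0, -220.0])]
bottle [(0.61, [247.0, 160.0], [772.0, 65.0])]
cup [(0.97, [293.0, 160.0], [771.0, -88.0])]
tin [(0.73, [414.0, 251.0], [459.0, -462.0])]
bowl [(0.97, [142.0, 226.0], [561.0, 404.0])]
catch_grip [(0.36, [311.0, 213.0], [577.0, -135.0])]
lane_mouth []
```

View pics/scene0.png

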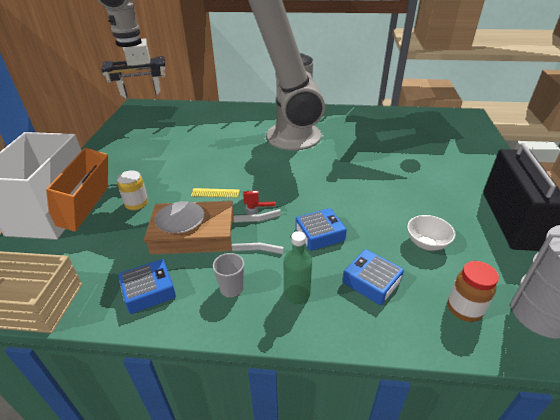

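View pics/top0.png

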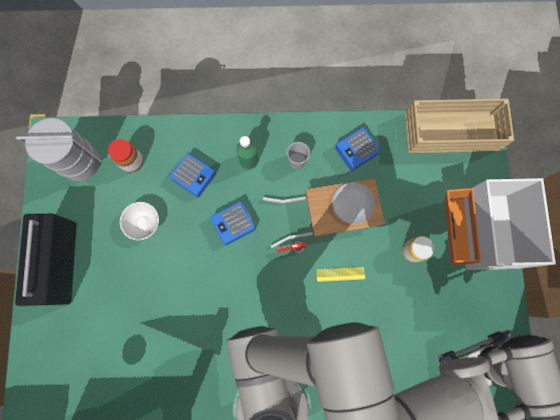

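The scene view shows three blue lanterns, at (320,230), (372,277) and (147,286). The shelf with the plate on it is near (190,228), the rails run at (257,215) and (257,246), and the red knob is at (252,198). In the top view the target lantern is at (233,222), left of the rail mouth, and the catch is at (297,246). Next I'll fit models to the masks for accurate poses.

```bash
cat > fit.py <<'E'
from h import *
from scipy.optimize import minimize
def corners(b):  # x0,x1,y0,y1,z0,z1
    return np.array([[x,y,z] for x in b[0:2] for y in b[2:4] for z in b[4:6]],float)
def pose(p,pts):
    c,s=np.cos(p[2]),np.sin(p[2]); return np.c_[pts[:,0]*c-pts[:,1]*s+p[0],pts[:,0]*s+pts[:,1]*c+p[1],pts[:,2]]
def sil(c,p,boxes,S=4):
    m=np.zeros((420*S,560*S),np.uint8)
    for b in boxes:
        q=np.array([w2pix(c,w) for w in pose(p,corners(b))])
        h=cv2.convexHull((((q+.5)*S-.5)).astype(np.float32))
        cv2.fillConvexPoly(m,np.round(h*16).astype(np.int32),1,shift=4)
    return cv2.resize(m.astype(np.float32),(560,420),interpolation=cv2.INTER_AREA)
def fit(views,p0,boxes,ign=None):
    def cost(p):
        e=0
        for i,(c,m) in enumerate(views):
            d=np.abs(sil(c,p,boxes)-m)
            if ign is not None: d=d*~ign[i]
            e+=d.sum()/m.sum()
        return e
    sx=np.array([[0,0,0],[15,0,0],[0,15,0],[0,0,.2]])
    r=minimize(cost,p0,method="Nelder-Mead",options=dict(initial_simplex=np.array(p0)+sx,xatol=.05,fatol=1e-4))
    return r.x,r.fun
LB=[[-55,55,-50,50,0,46]]
SB=[[0,220,-75,75,0,66]]
def mask(c,t,uv):
    best=min(trace(c,t),key=lambda d:np.hypot(d["rect"][0]-uv[0],d["rect"][1]-uv[1]))
    return best["pixels"]
E
python3 - <<'E'
from fit import *
S=capture("scene");T=capture("top")
ml=[(c,mask(c,"lantern",w2pix(c,[560,114,20]))) for c in(S,T)]
print([m.sum() for _,m in ml])
for y in(-1.9,-1.57,-1.2):
    r=fit(ml,[560,114,y],LB); print("lantern",np.round(r[0],3),r[1])
for v in ml:print(" single",fit([v],[560,114,-1.5],LB))
ms=[];ig=[]
for c in(S,T):
    ms.append((c,mask(c,"shelf",w2pix(c,[600,-240,60]))|mask(c,"plate",w2pix(c,[605,-252,70]))))
# keep only brown-ish + plate : ignore rail pixels (in front of board)
for y in(-1.7,-1.5):
    r=fit(ms,[585,-135,y],SB); print("shelf",np.round(r[0],3),r[1])
for v in ms:print(" single",fit([v],[585,-135,-1.57],SB))
ps=r[0]
pl=min([fit(ml,[560,114,y],LB) for y in(-1.9,-1.2)],key=lambda r:r[1])[0]
for n,c,x0,y0,w,h in(("s",S,140,170,220,100),("t",T,190,160,210,130)):
    k=3; im=cv2.resize(c["color"][y0:y0+h,x0:x0+w,::-1],None,fx=k,fy=k,interpolation=cv2.INTER_CUBIC)
    for p,B,col in((pl,LB,(0,255,255)),(ps,SB,(255,0,255))):
        q=np.array([(w2pix(c,u)+.5-[x0,y0])*k for u in pose(p,corners(B[0]))]).astype(int)
        for i in range(8):
            for j in(1,2,4):
                if not i&j: cv2.line(im,tuple(map(int,q[i])),tuple(map(int,q[i|j])),col,1)
    g=pose(ps,np.array([[-52,-95,70],[-135,0,0],[-135,76,20],[-135,-76,20],[-75,56,20],[-75,-56,20],[-122,-95,36]]))
    for u in g: cv2.circle(im,tuple(map(int,(w2pix(c,u)+.5-[x0,y0])*k)),3,(0,255,0),1)
    cv2.imwrite(f"pics/{n}1.png",im)
E
```

```text
[np.int64(1479), np.int64(1206)]
lantern [559.211 110.978  -1.086] 0.17058649030035758
lantern [560.658 110.632  -1.081] 0.1635999978135018
lantern [560.301 110.506  -1.092] 0.16313357990305405
 single (array([559.88539211, 112.9963088 ,  -1.14495227]), np.float64(0.10272988505747127))
 single (array([560.89446067, 109.66364717,  -1.08792896]), np.float64(0.04047470978441128))
shelf [ 581.789 -130.018   -1.424] 0.5098864487323822
shelf [ 582.115 -130.241   -1.429] 0.5104131932026105
 single (array([ 568.60930537, -130.19085843,   -1.41678636]), np.float64(0.28123804514154555))
 single (array([ 583.33757356, -132.65112328,   -1.40706042]), np.float64(0.2000066436353973))
```

View pics/t1.png

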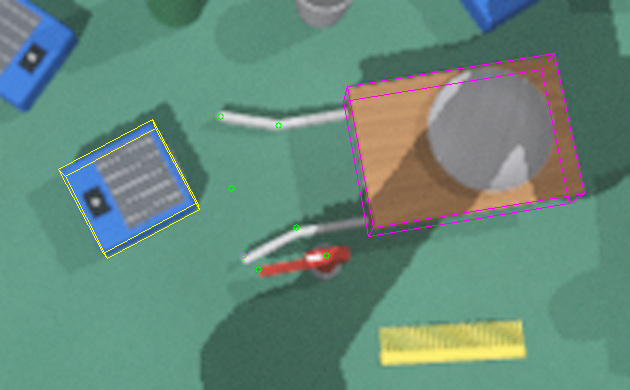

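View pics/s1.png

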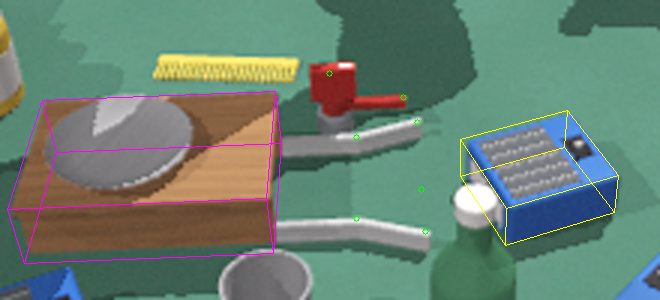

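The overlays match well. In the top crop the rail tips, at (220,117) and (244,257), lie within about 1 px of the prediction, and so do the catch at (325,255) and the board outline. In the shelf frame the lantern is at x≈-241, y≈+14, yaw≈+0.34. I'll push from behind with both fingers about 56 mm apart and the fingertips just above rail height.

```bash
cat > go.py <<'E'
# python3 go.py xs ys z yaw_rel : shift from the present pose to a shelf-frame pose
import sys; from plant import *; import numpy as np
PS=np.array([582,-130,-1.424])
a=[float(x) for x in sys.argv[1:]]
o=get_obs(); c,s=np.cos(PS[2]),np.sin(PS[2]); p=np.array(o["tool_pos"]); psi=o["tcp_rot"][2]
d=p[:2]-PS[:2]; print("t",round(float(o["time"]),2),"shelf xy",np.round([d@[c,s],d@[-s,c]],1),"z",round(p[2],1),"yaw-1.718",round(psi-1.7176,3),"F",np.round(o["contact_force"],1),"w",round(float(o["grip_width"]),1))
if a:
    w=PS[:2]+np.array([c*a[0]-s*a[1],s*a[0]+c*a[1]])-p[:2]
    sp=-((PS[2]+np.pi+a[3]-psi+np.pi)%(2*np.pi)-np.pi)
    print("rows m/rad:",np.round([(w@[np.cos(psi),np.sin(psi)])/1e3,(w@[np.sin(psi),-np.cos(psi)])/1e3,(p[2]-a[2])/1e3,sp],4))
E
python3 go.py -345 14 404 0
python3 -m inch '[[0.1,-0.08,0,-0.13,0.6],[0.584,-0.539,0,-1.378,0.6],[0.584,-0.539,0,-1.378,0.6],[0.584,-0.539,0,-1.378,0.6],[0.584,-0.539,0,-1.378,0.6],[0.584,-0.539,0,-1.378,0.6],[0.584,-0.539,0,-1.378,0.6],[0.584,-0.539,0,-1.378,0.6]]'
python3 go.py -345 14 404 0
```

```text
t 1.8 shelf xy [ 301.5 -456. ] z 404.7 yaw-1.718 -1.378 F [ 0.4  0.7 -0.6] w 91.9
rows m/rad: [ 5.8530e-01 -5.4440e-01  7.0000e-04 -1.3778e+00]
time: 2.47
tool_pos: [332.5, -199.2, 405.0]
tcp_rot: [3.141, 0.0, 1.345]
contact_force: [1.4, -0.2, 0.5]
grip_width: 55.2
finger_force: 0.0
t 2.47 shelf xy [  32. -257.] z 405.0 yaw-1.718 -0.372 F [ 1.4 -0.2  0.5] w 55.2
rows m/rad: [ 0.4497  0.1153  0.001  -0.3722]
```

```bash
python3 -m inch '[[0.45,0.115,0,-0.372,0.6],[0.45,0.115,0,-0.372,0.6],[0.45,0.115,0,-0.372,0.6],[0.45,0.115,0,-0.372,0.6],[0.45,0.115,0,-0.372,0.6],[0.45,0.115,0,-0.372,0.6],[0.45,0.115,0,-0.372,0.6],[0.45,0.115,0,-0.372,0.6]]' | tail -1
python3 go.py -345 14 404 0
```

```text
finger_force: 0.0
t 3.13 shelf xy [-238.1  -61. ] z 404.9 yaw-1.718 -0.005 F [ 1.3 -0.6  0.7] w 54.6
rows m/rad: [ 0.1073  0.0744  0.0009 -0.0053]
```

```bash
python3 -m inch '[[0.05,0.034,0,0,0.6],[0.09,0.06,0,0,0.6],[0.107,0.074,0,0,0.6],[0.107,0.074,0,0,0.6],[0.107,0.074,0.04,0,0.6],[0.107,0.074,0.08,0,0.6],[0.107,0.074,0.12,0,0.6],[0.107,0.074,0.12,0,0.6]]' | tail -1
python3 go.py -345 14 201.5 0
```

```text
finger_force: 0.0
t 3.8 shelf xy [-342.2   10.4] z 277.1 yaw-1.718 -0.006 F [-1.2 -0.5 -1.4] w 55.1
rows m/rad: [ 0.0028  0.0036  0.0756 -0.0056]
```

```bash
python3 -m inch '[[0.001,0.002,0.03,0,0.6],[0.001,0.002,0.055,0,0.6],[0.001,0.002,0.065,0,0.6],[0.001,0.002,0.065,0,0.6],[0.001,0.002,0.065,0,0.6]]' | tail -1
python3 go.py -345 14 201.5 0
```

```text
finger_force: 0.0
t 4.22 shelf xy [-343.4   15.5] z 221.2 yaw-1.718 -0.006 F [0.1 0.1 0.2] w 55.1
rows m/rad: [ 0.0016 -0.0015  0.0197 -0.0059]
```

```bash
python3 -m inch '[[0,0,0.01,0,0.6],[0,0,0.0195,0,0.6],[0,0,0.0195,0,0.6],[-0.01,0,0.0195,0,0.6],[-0.02,0,0.0195,0,0.6],[-0.03,0,0.0195,0,0.6],[-0.036,0,0.0195,0,0.6],[-0.042,0,0.0195,0,0.6]]' | tail -1
python3 go.py -345 14 201.5 0
python3 -m inch '[[-0.006,0,0,0,0.6],[-0.012,0,0,0,0.6],[-0.018,0,0,0,0.6],[-0.024,0,0,0,0.6],[-0.030,0,0,0,0.6],[-0.036,0,0,0,0.6],[-0.042,0,0,0,0.6],[-0.042,0,0,0,0.6]]' | tail -1
python3 go.py -250 14 201.5 0
cat > loc.py <<'E'
import sys; from fit import *
PS=np.array([582,-130,-1.424]); xs,ys=map(float,sys.argv[1:3])
c=capture("top"); g=pose(PS,np.array([[xs,ys,23]]))[0]
m=mask(c,"lantern",w2pix(c,g)); ig=cv2.imread(sys.argv[4],0)>0 if len(sys.argv)>4 else None
r=fit([(c,m)],[g[0],g[1],PS[2]],LB,None); p=r[0]; q=p[:2]-PS[:2]; cc,s=np.cos(PS[2]),np.sin(PS[2])
print("lantern shelf",np.round([q@[cc,s],q@[-s,cc],p[2]-PS[2]],3),"cost",round(r[1],3),"px",m.sum())
if len(sys.argv)>3: cv2.imwrite(sys.argv[3],cv2.resize(c["color"][160:290,190:400,::-1],None,fx=3,fy=3,interpolation=cv2.INTER_CUBIC))
E
python3 loc.py -220 14 pics/t2.png
```

```text
finger_force: 0.8
t 4.88 shelf xy [-300.3   14.8] z 200.5 yaw-1.718 -0.007 F [0.4 1.6 0.6] w 55.1
rows m/rad: [ 0.0447 -0.0011 -0.001  -0.0069]
finger_force: 0.3
t 5.55 shelf xy [-258.2   14.3] z 200.1 yaw-1.718 -0.007 F [ 0.7 -0.6  0.2] w 54.9
rows m/rad: [-0.0082 -0.0003 -0.0014 -0.0067]
lantern shelf [-1.81795e+02 -7.83200e+00  7.90000e-02] cost 0.296 px 944
```

View pics/t2.png

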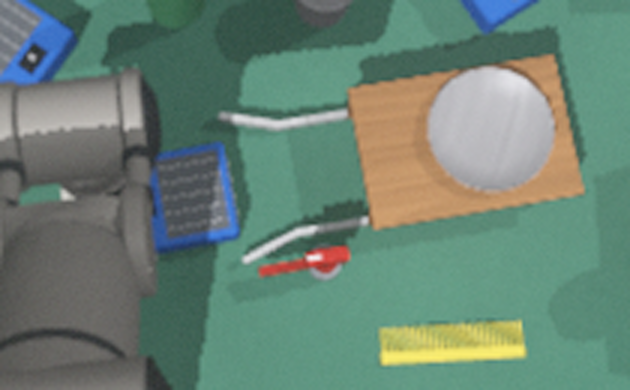

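The lantern has turned nearly square to the lane. Its front top corners are at crop (222,145) and (240,237), and the arm hides the rear. I'll compute its pose from that edge.

```bash
cat > edge.py <<'E'
import sys; from fit import *
PS=np.array([582,-130,-1.424]); a=[float(x) for x in sys.argv[1:5]]
c=capture("top"); cc,s=np.cos(PS[2]),np.sin(PS[2])
P=[]
for i in(0,2):
    w=pix2w(c,[a[i]/3+190-.5,a[i+1]/3+160-.5],46)[:2]-PS[:2]; P.append([w@[cc,s],w@[-s,cc]])
P=np.array(P); d=P[0]-P[1]; yaw=-np.arctan2(d[0],d[1]); m=P.mean(0)
print(np.round(P,1),"len",np.hypot(*d),"yaw",round(yaw,3),"origin",np.round(m-55*np.array([np.cos(yaw),np.sin(yaw)]),1))
E
python3 edge.py 222 145 240 237
```

```text
[[-137.8   39.9]
 [-135.2  -58.7]] len 98.6477107484351 yaw 0.026 origin [-191.4  -10.8]
```

```bash
python3 - <<'E'
from fit import *
PS=np.array([582,-130,-1.424])
S=capture("scene"); g=pose(PS,np.array([[-193,10,23]]))[0]
m=mask(S,"lantern",w2pix(S,g)); p,f=fit([(S,m)],[g[0],g[1],PS[2]],LB)
q=p[:2]-PS[:2]; cc,s=np.cos(PS[2]),np.sin(PS[2])
print(np.round([q@[cc,s],q@[-s,cc],p[2]-PS[2]],3),f,m.sum())
cv2.imwrite("pics/s2.png",cv2.resize(S["color"][150:280,140:360,::-1],None,fx=3,fy=3,interpolation=cv2.INTER_CUBIC))
E
```

```text
[-1.89614e+02 -7.67300e+00  1.30000e-02] 0.27994902293967716 1177
```

View pics/s2.png

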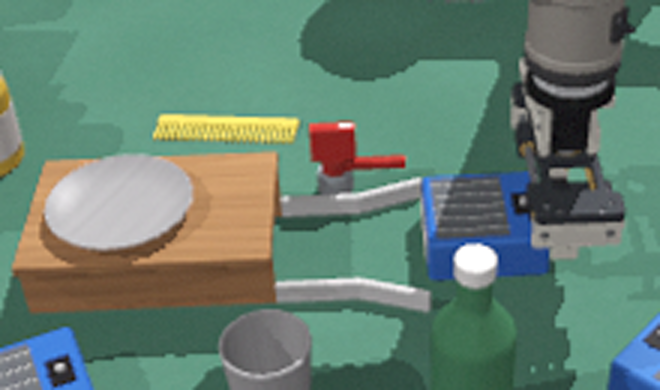

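The scene view confirms the lantern is flat and square at the mouth. Its body is near (490,225), its origin is at about (-191,-9), and the rails start at (420,185) and (428,298). I'll back off, re-centre the fingers behind it and push slightly diagonally towards the centre line.

```bash
python3 -m inch '[[0.008,0,0,0,0.6],[0.012,-0.008,-0.001,0,0.6],[0.012,-0.020,-0.0015,0,0.6],[0.012,-0.025,-0.0015,0,0.6],[0.012,-0.025,-0.0015,0,0.6],[0.006,-0.025,-0.0015,0,0.6],[0.001,-0.025,-0.0015,0,0.6],[-0.004,-0.0245,-0.0015,0,0.6]]' | tail -1
python3 go.py
python3 -m inch '[[-0.005,0.001,0,0,0.6],[-0.01,0.002,0,0,0.6],[-0.015,0.003,0,0,0.6],[-0.02,0.004,0,0,0.6],[-0.025,0.005,0,0,0.6],[-0.03,0.006,0,0,0.6],[-0.035,0.007,0,0,0.6],[-0.035,0.007,0,0,0.6]]' | tail -1
python3 go.py -94 0 201.5 0
python3 - <<'E'
from fit import *
S=capture("top"); cv2.imwrite("pics/t3.png",cv2.resize(S["color"][160:290,190:400,::-1],None,fx=3,fy=3,interpolation=cv2.INTER_CUBIC))
E
```

```text
finger_force: 0.6
t 6.47 shelf xy [-255.1   -9.7] z 201.9 yaw-1.718 -0.006 F [0.1 1.1 0.1] w 55.0
finger_force: 0.0
t 7.13 shelf xy [-219.5   -3.1] z 201.6 yaw-1.718 -0.006 F [ 0.3 -0.3  0.5] w 55.1
rows m/rad: [-1.254e-01  3.900e-03  1.000e-04 -6.400e-03]
```

View pics/t3.png

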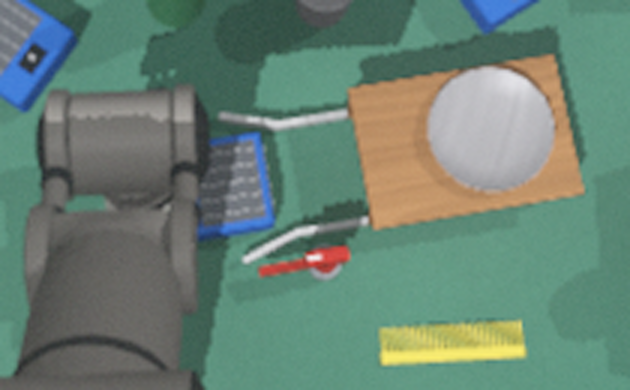

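The front top corners are now at about (259,133) and (275,224), with both rails still clear of the body.

```bash
python3 edge.py 259 133 275 224 
python3 -m inch '[[-0.005,0.0005,0,0,0.6],[-0.01,0.001,0,0,0.6],[-0.015,0.0015,0,0,0.6],[-0.02,0.002,0,0,0.6],[-0.025,0.0025,0,0,0.6],[-0.03,0.003,0,0,0.6],[-0.035,0.003,0,0,0.6],[-0.04,0.003,0,0,0.6]]' | tail -1
python3 go.py
```

```text
[[-97.5  46.1]
 [-97.3 -51.4]] len 97.51426495077953 yaw 0.002 origin [-152.4   -2.8]
finger_force: 0.6
t 7.9 shelf xy [-180.    -0.5] z 201.7 yaw-1.718 -0.006 F [-0.7  1.7 -1.4] w 55.3
```

```bash

python3 -m inch '[[-0.006,0,0,0,0.6],[-0.012,0,0,0,0.6],[-0.018,0,0,0,0.6],[-0.024,0,0,0,0.6],[-0.03,0,0,0,0.6],[-0.036,0,0,0,0.6],[-0.042,0,0,0,0.6],[-0.048,0,0,0,0.6]]' | tail -1
python3 go.py
python3 -m inch '[[-0.006,0,0,0,0.6],[-0.012,0,0,0,0.6],[-0.018,0,0,0,0.6],[-0.024,0,0,0,0.6],[-0.03,0,0,0,0.6],[-0.036,0,0,0,0.6],[-0.042,0,0,0,0.6],[-0.048,0,0,0,0.6]]' | tail -1
python3 go.py -52 0 201.5 0
```

```text
finger_force: 0.6
t 8.57 shelf xy [-131.9   -0.8] z 201.7 yaw-1.718 -0.006 F [-0.1  0.5 -1.1] w 55.1
finger_force: 0.7
t 9.23 shelf xy [-83.9  -1.1] z 201.7 yaw-1.718 -0.006 F [ 0.   2.1 -1.2] w 55.1
rows m/rad: [-0.0319  0.0013  0.0002 -0.0058]
```

```bash

python3 -m inch '[[-0.004,0,0,0,0.6],[-0.008,0,0,0,0.6],[-0.012,0,0,0,0.6],[-0.016,0,0,0,0.6],[-0.02,0,0,0,0.6],[-0.023,0,0,0,0.6],[-0.026,0,0,0,0.6],[-0.026,0,0,0,0.6]]' | tail -1
python3 go.py
python3 -m inch '[[-0.001,0,0,0,0.6],[-0.002,0,0,0,0.6],[-0.003,0,0,0,0.6],[-0.004,0,0,0,0.6]]' | grep force
python3 go.py -52 0 201.5 0
```

```text
finger_force: 0.0
t 9.9 shelf xy [-57.9  -1.2] z 201.7 yaw-1.718 -0.006 F [ 0.  -1.2 -0.1] w 55.2
contact_force: [-0.4, 2.0, 0.6]
finger_force: 1.0
t 10.23 shelf xy [-54.7  -1.2] z 201.8 yaw-1.718 -0.006 F [-0.4  2.   0.6] w 55.2
rows m/rad: [-0.0027  0.0012  0.0003 -0.0056]
```

Now 1 mm steps, watching the force until it meets the stop.

```bash

python3 -m inch '[[-0.001,0,0,0,0.6],[-0.002,0,0,0,0.6],[-0.002,0,0,0,0.6]]' | grep contact
python3 -m inch '[[-0.001,0,0,0,0.6],[-0.002,0,0,0,0.6],[-0.002,0,0,0,0.6]]' | grep contact
python3 go.py
```

```text
contact_force: [-0.2, 1.4, 0.6]
contact_force: [-1.6, 9.4, 3.9]
t 10.73 shelf xy [-51.8  -1.3] z 201.8 yaw-1.718 -0.005 F [-1.6  9.4  3.9] w 55.7
```

The force rises against the stop at the expected pose: the pusher is at -51.8, which puts the rear face at about -40. Backing off and rising, then looking.

```bash

python3 -m inch '[[-0.001,0,0,0,0.6],[-0.001,0,0,0,0.6],[0.006,0,0,0,0.6],[0.02,0,0,0,0.6],[0.035,0,-0.01,0,0.5],[0.045,0,-0.05,0,0.5],[0.06,0,-0.09,0,0.5],[0.08,0,-0.12,0,0.5]]' | grep contact
python3 -m inch '[[0.04,0,-0.02,0,0.5],[0.08,0,-0.02,0,0.5],[0.12,0,-0.02,0,0.5],[0.16,0,-0.02,0,0.5],[0.16,0,-0.02,0,0.5]]' | grep contact
python3 go.py
python3 - <<'E'
from fit import *
PS=np.array([582,-130,-1.424]); cc,s=np.cos(PS[2]),np.sin(PS[2])
sh=lambda p:np.round([(p[:2]-PS[:2])@[cc,s],(p[:2]-PS[:2])@[-s,cc]],1)
S=capture("scene");T=capture("top")
KB=[[-22,22,-7,7,40,78],[-70,0,-5,5,26,36]]
g=pose(PS,np.array([[-52,-95,70]]))[0]
V=[]
for c in(S,T):
    hsv=cv2.cvtColor(c["color"],cv2.COLOR_RGB2HSV); u=w2pix(c,g).astype(int)
    m=(((hsv[...,0]<8)|(hsv[...,0]>172))&(hsv[...,1]>150)&(hsv[...,2]>60)); w=np.zeros_like(m); w[u[1]-25:u[1]+30,u[0]-35:u[0]+35]=1; V.append((c,m&w))
    print([np.round(d["centre"]-w2pix(c,g),1) for d in tip_of(c,"catch_grip")][:1], V[-1][1].sum())
for v in(V,V[:1],V[1:]):
    p,f=fit(v,[g[0],g[1],PS[2]],KB); print("catch",sh(p),round(p[2]-PS[2],3),f)
# height check by triangulating knob tip_of
for n,c,x0,y0 in(("t",T,190,160),("s",S,140,150)):
    im=cv2.resize(c["color"][y0:y0+130,x0:x0+210,::-1],None,fx=3,fy=3,interpolation=cv2.INTER_CUBIC)
    for b in(LB[0],):
        q=np.array([(w2pix(c,u)+.5-[x0,y0])*3 for u in pose(np.r_[pose(PS,np.array([[15,0,0.]]))[0][:2],PS[2]],corners(b))]).astype(int)
        for i in range(8):
            for j in(1,2,4):
                if not i&j: cv2.line(im,tuple(map(int,q[i])),tuple(map(int,q[i|j])),(0,255,255),1)
    cv2.imwrite(f"pics/{n}4.png",im)
im=np.vstack([cv2.imread("pics/t4.png")[:300],cv2.imread("pics/s4.png")[:300]]); cv2.imwrite("pics/ts4.png",im)
E
```

```text
contact_force: [1.6, -0.8, -0.1]
contact_force: [-1.0, -0.5, -1.0]
t 11.82 shelf xy [-297.6   -1.1] z 342.8 yaw-1.718 0.0 F [-1.  -0.5 -1. ] w 45.8
[array([ 1.2, -0.5])] 268
[array([2.9, 2.7])] 90
catch [-53.2 -96.2] 0.016 1.1292392205638475
catch [-52.8 -92.7] 0.047 0.2891791044776119
catch [-52.1 -96.4] 0.021 0.8013888888888889
```

View pics/ts4.png

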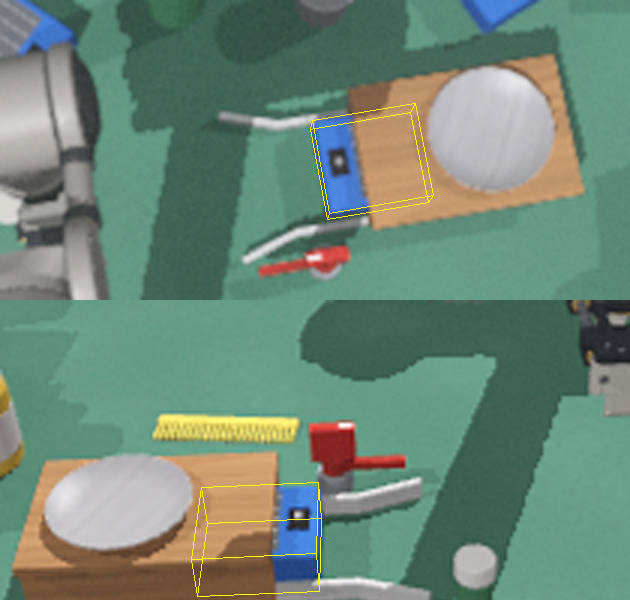

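The lantern matches the predicted home outline, with its rear face at crop (320,170). The catch fits at about (-52.5,-95). Moving over the knob.

```bash
python3 go.py -52.5 -95 300 0
python3 -m inch '[[-0.035,-0.013,0,0,0.5],[-0.07,-0.026,0,0,0.5],[-0.11,-0.04,0,0,0.5],[-0.15,-0.057,0.01,0,0.5],[-0.19,-0.072,0.02,0,0.5],[-0.225,-0.087,0.03,0,0.5],[-0.245,-0.094,0.04,0,0.5],[-0.245,-0.094,0.04,0,0.5]]' | grep contact
python3 -m inch '[[0,0,0,0,0.5],[0,0,0,0,0.5]]' | grep contact
python3 go.py -52.5 -95 229 0
```

```text
t 12.02 shelf xy [-2.904e+02 -1.000e-01] z 342.0 yaw-1.718 -0.006 F [-0.1 -0.6  0.5] w 45.7
rows m/rad: [-0.2384 -0.0936  0.042  -0.0055]
contact_force: [-0.1, 0.1, -0.1]
contact_force: [0.0, 0.5, -0.2]
t 12.85 shelf xy [-45.5 -95.5] z 302.0 yaw-1.718 -0.008 F [ 0.   0.5 -0.2] w 46.0
rows m/rad: [ 0.007   0.0004  0.073  -0.008 ]
```

```bash

python3 -m inch '[[0.007,0,0.01,-0.008,0.5],[0.007,0,0.03,-0.008,0.5],[0.007,0,0.05,-0.008,0.5],[0.007,0,0.065,-0.008,0.5],[0.007,0,0.073,-0.008,0.5],[0.007,0,0.073,-0.008,0.5]]' | grep contact
python3 go.py -52.5 -95 229 0
python3 -m inch '[[0,0,0,0,0.2],[0,0,0,0,0.1],[0,0,0,0,0.1],[0,0,0,0,0.1],[0,0,0,0,0.1],[0,0,0,0,0.1]]' | grep -E "contact|grip|finger"
python3 go.py
```

```text
contact_force: [-0.7, 0.1, 0.4]
t 13.35 shelf xy [-54.1 -95.3] z 227.7 yaw-1.718 0.004 F [-0.7  0.1  0.4] w 45.8
rows m/rad: [-0.0016  0.0003 -0.0013  0.0035]
contact_force: [1.8, 0.1, 2.6]
grip_width: 14.1
finger_force: 30.0
t 13.85 shelf xy [-53.  -94.9] z 229.3 yaw-1.718 0.002 F [1.8 0.1 2.6] w 14.1
```

```bash

python3 -m inch '[[0,0,0,0.06,0.1],[0,0,0,0.12,0.1],[0,0,0,0.18,0.1],[0,0,0,0.24,0.1],[0,0,0,0.3,0.1],[0,0,0,0.36,0.1],[0,0,0,0.42,0.1],[0,0,0,0.48,0.1]]' | grep -E "contact|grip|finger"
python3 go.py; python3 -c "
from plant import *;print(get_obs()['moment'])"
python3 -m inch '[[0,0,0,0.06,0.1],[0,0,0,0.12,0.1],[0,0,0,0.18,0.1],[0,0,0,0.24,0.1],[0,0,0,0.3,0.1],[0,0,0,0.36,0.1],[0,0,0,0.42,0.1],[0,0,0,0.48,0.1]]' | grep -E "contact|grip|finger"
python3 go.py
```

```text
contact_force: [1.6, 1.2, 2.0]
grip_width: 13.7
finger_force: 30.0
t 14.52 shelf xy [-53. -95.] z 229.2 yaw-1.718 -0.481 F [1.6 1.2 2. ] w 13.7
[ 0.156489   -0.16548657  0.04381596]
contact_force: [0.2, 1.2, 2.7]
grip_width: 13.9
finger_force: 30.0
t 15.18 shelf xy [-53.1 -95. ] z 229.2 yaw-1.718 -0.961 F [0.2 1.2 2.7] w 13.9
```

```bash

python3 -m inch '[[0,0,0,0.07,0.1],[0,0,0,0.14,0.1],[0,0,0,0.21,0.1],[0,0,0,0.28,0.1],[0,0,0,0.35,0.1],[0,0,0,0.42,0.1],[0,0,0,0.49,0.1],[0,0,0,0.53,0.1]]' | grep -E "contact|grip|finger"
python3 go.py
python3 -m inch '[[0,0,0,0,0.3],[0,0,0,0,0.5],[0,0,0,0,0.5],[0,0,0,0,0.5],[0,0,0,0,0.5],[0,0,-0.02,0,0.5],[0,0,-0.05,0,0.5],[0,0,-0.08,0,0.5]]' | grep -E "contact|grip|finger"
python3 -m inch '[[0,0,-0.04,0,0.5],[0.0,0.04,-0.06,0,0.5],[0.0,0.08,-0.08,0,0.5],[0.0,0.12,-0.08,0,0.5],[0.0,0.16,-0.08,0,0.5],[0.0,0.2,-0.08,0,0.5],[0.0,0.2,-0.08,0,0.5]]' | grep -E "contact|grip|finger"
python3 go.py
python3 - <<'E'
from fit import *
I=[cv2.resize(c["color"][y0:y0+100,x0:x0+210,::-1],None,fx=3,fy=3,interpolation=cv2.INTER_CUBIC) for c,x0,y0 in((capture("top"),190,160),(capture("scene"),140,160))]
cv2.imwrite("pics/ts5.png",np.vstack(I))
E
```

```text
contact_force: [1.6, 1.0, 3.2]
grip_width: 13.5
finger_force: 30.0
t 15.85 shelf xy [-53.1 -95. ] z 229.2 yaw-1.718 -1.492 F [1.6 1.  3.2] w 13.5
contact_force: [1.2, -0.9, 0.5]
grip_width: 45.9
finger_force: 0.0
contact_force: [-0.7, 1.2, -0.9]
grip_width: 46.0
finger_force: 0.0
t 17.1 shelf xy [152.5 -79.4] z 387.8 yaw-1.718 -1.492 F [-0.7  1.2 -0.9] w 46.0
```

View pics/ts5.png

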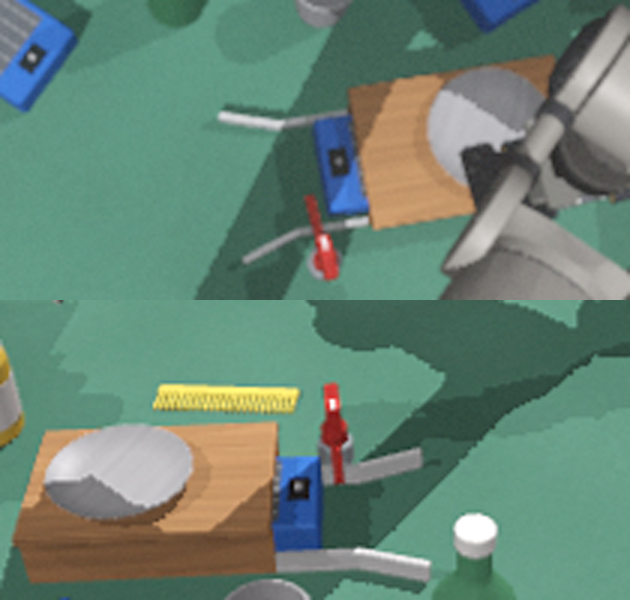

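The catch is closed, its arm (crop (310,215)) lies across behind the lantern, and the lantern is still home. The plate and comb are where they were, and the robot is clear of everything.

```bash
python3 -c "
from plant import *;print(close_job())"
```

```text
the job is handed in; nothing more can be done
None
```

The job is handed in: the lantern is home against the stop, and the red catch is closed across behind it; in the last pictures nothing else had visibly moved, and the robot was clear of everything at about 17 s of the 72 s allowed.

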